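# Snap the battery lid shut and hold the cover over its threads

### The arm

A 7-joint arm with a two-finger parallel gripper is mounted at the origin on a cart in front of the work surface, level with it; the furniture and walls round the work are solid. World frame = base frame: x ahead of the robot, y to its left, z up, the work surface at z = 0. Lengths are in m, angles in rad, forces in N, time in s.
With the tool pointing down it reaches from about 0.425 to 0.825 m from the base axis. Payload 3.6 kg.
Tool frame: the origin (TCP) lies between the finger pads; the fingertips stand 11 mm ahead of it and the grasp point (between the pads) lies 8 mm behind it; z points along the fingers, y is the line along which they close (so a half turn about z gives the same grasp; the last joint's range is limited). The gripper opens to 93 mm and grips with 3 to 60 N. Pads are 15 mm wide; open, the fingers measure 128 mm over their backs; the gripper's body (75 mm by 188 mm) begins 65 mm behind the grasp point.
Start: joints at [1.091, 0.615, -0.013, 1.423, 0.008, 1.103, -0.04], TCP at [0.284, -0.584, 0.23] pointing down, gripper open.
Joint ranges: [-3.12, 3.12], [-0.3, 2.06], [-1.34, 1.32], [0.26, 2.42], [-1.36, 4.5], [0.01, 1.98], [-2.84, 2.84]. Speed limits (rad/s): [2.79, 2.79, 3.14, 3.14, 3.14, 3.14, 3.14].

### API

Orientations are given as a 3x3 rotation matrix whose columns are the frame's x, y, z axes.
In Python, from rig import env, ik, vision gives the robot as it stands. Calls block until the motion is done:
- env.move_to(position, orientation): joint-space move of the TCP to a pose.
- env.move_l(position, ori=None, rate=0.15, force_limit=None): straight line of the TCP; ori=None keeps the orientation; rate is the mean speed in m/s. With force_limit (N) it stops when the force on the tool has changed by that much, and returns True; else False.
- env.movej(angles): joint-space move.
- env.command_gripper(opening, grip_force=None): finger opening in m; grip_force is the grip in N (None keeps the last); returns when the fingers have stopped.
- env.hold(seconds).
- ik(position, orientation): joint angles nearest the present ones, or None.
- env.state(): the state.
- vision.read_camera(name): name is "side" or "top"; returns a dict with "frame" (400x640x3 uint8, blue, green, red), "range_z" (400x640 float32, m along the optical axis (not along the pixel's ray), 0 where there is no reading), "fx", "fy", "cx", "cy" (pixels), "dist_coeffs" ([k1, k2, p1, p2, k3] as OpenCV has them; the pictures are not rectified), "R" (3x3) and "t" (3): a world point X has camera coordinates R X + t. Camera axes: x right, y down, z forward; pixel columns grow to the right and rows downward; lengths in m; the calibration is good to about 2 mm. A picture is of the moment at which its call begins.
A pose or a line that the arm cannot do raises env.MotionError and nothing moves.
- env.job_done(): hands the job in; it is judged then, once.
The state is a dict: "time_s": time; "q": joint angles; "dq": joint speeds; "joint_efforts": joint torques, N m; "position": TCP position; "ee_rot": TCP orientation; "wrist_force": force on the tool from outside, world axes, zero at the start; "torque": the same for the moment, N m; "gripper_width": finger opening in m; "finger_force": force on a finger pad.
Only numpy, scipy, OpenCV 4.12 (cv2) and the standard library are available. Lean on these libraries where they do the work, as an engineer would, in place of code of your own. Each camera call takes 0.05 s, during which the arm holds its last target. There are 200 camera calls.

### The job

The cells in the microscope lamp's battery supply have been changed. Push the small hinged battery lid inside the open box down until it snaps past its catch and stays fully shut. Then take the cover plate by its handle and finish holding it level about a centimetre above the box, slot over the charging socket and all four screw holes in line with the threaded holes below, touching nothing but your fingers, so that I can slip the seal in under it and start the screws: do not set it down or let go. Leave the dish of screws and the screwdriver where they lie.

Things in the scene. Friction and masses are not known exactly. Their poses are not given: they have to be found in the camera images.
- supply: open grey metal box, 132 (its y) x 92 (its x) x 50 mm high, walls 4 mm, fixed to the bench; origin at the centre of its underside, z up. In it a black battery tray under a hinged lid. A round steel charging socket, 16 mm across, stands at (0, 50) mm near its +y end, top 58 mm above the bench (8 mm above the rim). The four corner bosses end level with the rim
- battery_lid (a joint): opening angle of the battery lid: 0 shut, grows as it opens upward about a pin along the box's y; it starts at 0.6 to 0.95 rad. Hinge friction keeps it where it is left. Pushed down it meets a sprung roller catch at about 0.15 rad; pressing its front half with about 10 N snaps it past, and the catch keeps it shut (under 0.05)
- lid_hinge (a point): in the battery lid's hinge line, at mid length, level with the top face of the shut lid: 43 mm above the bench (7 mm below the rim), 30 mm toward the box's +x from its centre. Fixed to the box, same axes
- lid_press (a point): on the lid's upper face, 36 mm from the hinge line, at mid width: where to press; moves with the lid. The grey lid is 70 mm wide (y), 3 mm thick and reaches 46 mm from the hinge line toward the box's -x, with a thumb lip 5 mm more. The box's front wall stands 36 mm beyond this point when the lid is shut; all in between ends lower than the lid
- cover: the loose cover plate, bare aluminium, 132 (its y) x 92 (its x) x 3 mm, 0.14 to 0.25 kg, lying flat, handle up; origin at the centre of its underside, z up. An open slot 28 mm wide and 26 mm deep in the middle of its +y end goes round the charging socket, so it fits the box one way round only: cover x and y along the box's x and y
- handle_mid (a point): middle of the grip bar of the cover's black bow handle: a bar of 11 x 11 mm section, 80 mm long along the cover's y, its middle 28.5 mm above the plate's underside, top at 34 mm; legs at the two ends, 58 mm free between them
- hole_1 (a point): centre of a 9 mm screw hole of the cover, at the plate's underside: (-38, -58) mm in the cover's x, y
- hole_2 (a point): the same at (38, -58) mm
- hole_3 (a point): the same at (-38, 58) mm
- hole_4 (a point): the same at (38, 58) mm
- thread_1 (a point): mouth of a 6 mm threaded hole in a corner boss of the box, 50 mm above the bench: (-38, -58) mm in the box's x, y; belongs under hole_1
- thread_2 (a point): the same at (38, -58) mm, under hole_2
- thread_3 (a point): the same at (-38, 58) mm, under hole_3
- thread_4 (a point): the same at (38, 58) mm, under hole_4
- screw_dish: clear round dish, 60 mm across, 13 mm high, with four loose screws in it; origin at its underside. To be left alone
- screwdriver: screwdriver lying on the bench, 167 mm long, 26 mm thick handle; to be left alone

How it is judged:
By the outcome, as a careful person would: the job done as asked, in the order asked, and still so for the second after the job is handed in, while the arm keeps its last pose, push and grip.
It also fails if it takes over 54 s, if anything falls off the work surface, if the arm or the gripper's body presses on something with over 40 N, if the wrist force passes 120 N, or if a joint passes its speed limit or range.

## Working session

There is one attempt and no reset: what is moved stays moved. The work goes in short steps, each a Python script; the robot and the scene stay as the last script left them, time stands still between calls to the robot, and variables do not carry over. Pictures are saved under pics/ and viewed, at most 10 in all, crops included, and the job is handed in when it is done.

```bash
ls; mkdir -p pics
python3 - <<'E'
from rig import env, ik, vision
import cv2,numpy as np
for n in ("top","side"):
    c=vision.read_camera(n); cv2.imwrite(f"pics/{n}0.png",c["frame"]); np.savez(f"{n}0.npz",**c)
    print(n,c["fx"],c["fy"],c["cx"],c["cy"],c["dist_coeffs"],np.round(c["R"],3).tolist(),c["t"],"campos",-c["R"].T@c["t"])
s=env.state();print(s)
E
```

```text
pics
top 518.4521451202788 518.4521451202788 328.1874536751465 201.25222569108146 [-0.0810515  0.         0.         0.         0.       ] [[0.009, -1.0, 0.008], [-0.995, -0.01, -0.101], [0.101, -0.007, -0.995]] [0.0516431  0.5114486  1.59903472] campos [0.34630734 0.0676322  1.64214976]
side 478.06490722026103 478.06490722026103 308.3413460478343 201.29910342358613 [-0.12346636  0.          0.          0.          0.        ] [[0.914, -0.407, 0.011], [-0.17, -0.406, -0.898], [0.369, 0.818, -0.44]] [-0.41089091  0.17989516  1.31438286] campos [-0.07963539 -1.1697204   0.74445168]
{'time_s': 0.1, 'q': array([ 1.09150476,  0.61583182, -0.01263072,  1.42473458,  0.00811566,
        1.10338429, -0.040433  ]), 'dq': array([ 0.00161151, -0.00141994, -0.00187457, -0.00466122, -0.00075789,
        0.00011613,  0.00055483]), 'joint_efforts': array([ 6.15957470e-04, -4.60042977e+01,  2.09701904e-01, -1.66244799e+01,
       -6.12005359e-02,  1.69416005e-02,  1.19600099e-04]), 'position': array([ 0.28407533, -0.58387795,  0.22859224]), 'ee_rot': array([[ 8.99206977e-01,  4.37522263e-01, -1.04024170e-03],
       [ 4.37523498e-01, -8.99204618e-01,  2.05991378e-03],
       [-3.41320026e-05, -2.30741903e-03, -9.99997337e-01]]), 'wrist_force': array([-0.02781315, -0.31678034,  0.44054839]), 'torque': array([ 0.01298734, -0.048727  ,  0.00320698]), 'finger_force': 0.0, 'gripper_width': 0.09281995434813128}
```

View pics/top0.png

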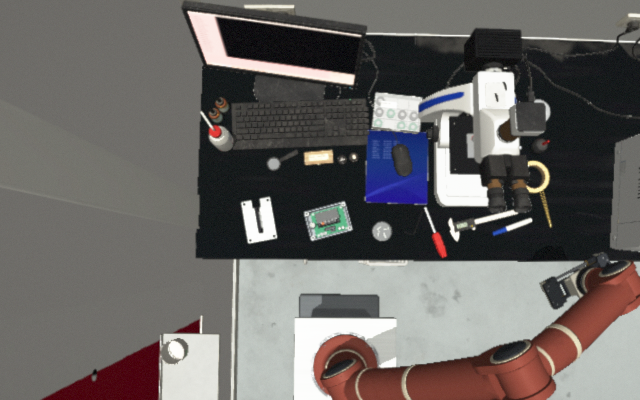

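View pics/side0.png

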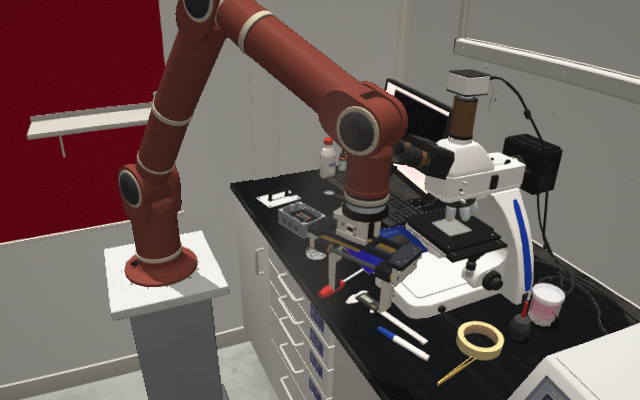

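The top view shows the cover at about (259,220), with its slot toward the bottom or top end. The box is at (328,221), the dish at (381,231) and the screwdriver at (435,235). In the side view the cover is at about (278,198) and the box at (302,217). I'll zoom in on both.

Run:
```python
import cv2,numpy as np
a=np.load("top0.npz")["frame"][185:255,230:400]; b=np.load("side0.npz")["frame"][175:265,240:370]
A=cv2.resize(a,(780,321),interpolation=cv2.INTER_CUBIC)
cv2.imwrite("pics/topc.png",A)
cv2.imwrite("pics/sidec.png",cv2.resize(b,(780,540),interpolation=cv2.INTER_CUBIC))
```

```text
(no output)
```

View pics/topc.png

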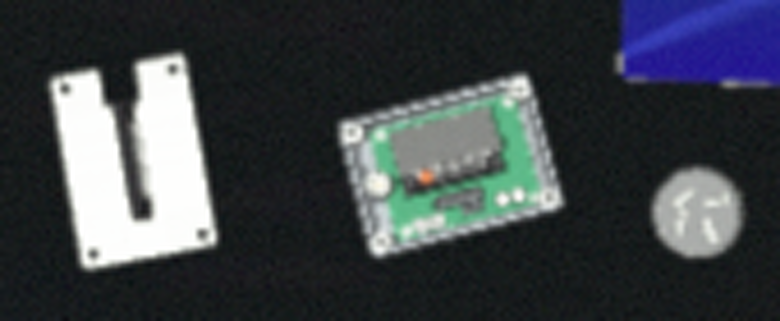

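View pics/sidec.png

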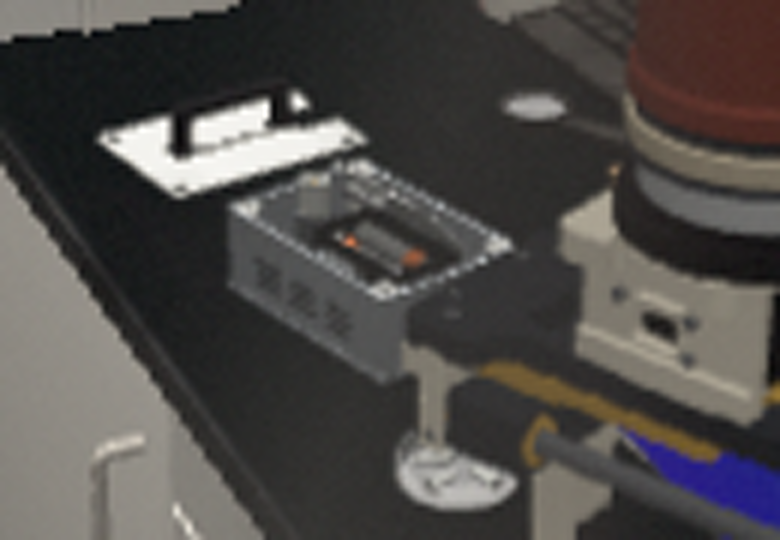

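The top crop shows the cover's slot toward world +x, and the holes at crop (66,89), (172,69), (203,234) and (93,254). The box's socket is at (378,184), which is world +y. Its bosses are at (350,132), (520,86), (548,198) and (380,242), and the lid is hinged on the world +x side. The side crop shows the bosses at (250,207), (360,168), (500,243) and (385,290), and the handle bar between (180,112) and (285,92).

```bash
cat > h.py <<'E'
import cv2,numpy as np
from rig import env, ik, vision
def cam(n,k=6):
    cs=[vision.read_camera(n) for _ in range(k)]
    c=dict(cs[0]); c["img"]=np.mean([x["frame"].astype(np.float32) for x in cs],0); c["K"]=np.array([[c["fx"],0,c["cx"]],[0,c["fy"],c["cy"]],[0,0,1.]])
    c["R"]=np.array(c["R"]);c["t"]=np.array(c["t"]).ravel();c["g"]=c["img"].mean(2)
    return c
def und(c,uv): return cv2.undistortPoints(np.array(uv,float).reshape(-1,1,2),c["K"],np.array(c["dist_coeffs"],float)).reshape(-1,2)
def onplane(c,uv,z):
    n=und(c,uv); d=np.c_[n,np.ones(len(n))]@c["R"]; o=-c["R"].T@c["t"]
    return o+d*((z-o[2])/d[:,2])[:,None]
def tri(c1,p1,c2,p2):
    P=[np.c_[c["R"],c["t"]] for c in (c1,c2)]
    X=cv2.triangulatePoints(P[0],P[1],und(c1,p1).T,und(c2,p2).T); return (X[:3]/X[3]).T
def project(c,X): return cv2.projectPoints(np.array(X,float).reshape(-1,1,3),cv2.Rodrigues(c["R"])[0],c["t"],c["K"],np.array(c["dist_coeffs"],float))[0].reshape(-1,2)
def blob(c,uv,sign=1,r=3,it=4):
    """centroid of bright(+)/dark(-) spot near uv, background = window's weak end"""
    p=np.array(uv,float)
    Y,X=np.mgrid[0:c["g"].shape[0],0:c["g"].shape[1]]
    for _ in range(it):
        m=np.hypot(X-p[0],Y-p[1])<=r
        v=sign*c["g"][m]; w=np.clip(v-np.percentile(v,60),0,None)
        p=np.array([(w*X[m]).sum(),(w*Y[m]).sum()])/w.sum()
    return p
def fit2(model,pts):
    """rigid 2D fit -> centre, yaw, residual"""
    m=model-model.mean(0);q=pts-pts.mean(0)
    a=np.arctan2((m[:,0]*q[:,1]-m[:,1]*q[:,0]).sum(),(m*q).sum()); R=np.array([[np.cos(a),-np.sin(a)],[np.sin(a),np.cos(a)]])
    t=pts.mean(0)-R@model.mean(0); return t,a,np.linalg.norm(pts-(model@R.T+t),axis=1)
H=np.array([[-38,-58],[38,-58],[-38,58],[38,58]])/1000.
E
cat > m1.py <<'E'
from h import *
np.set_printoptions(precision=4,suppress=True)
T=cam("top");S=cam("side",6)
tc=lambda p:np.array(p)/780*170+[230,185] -0.4
sc=lambda p:np.array(p)/6+[240,175]-0.4
# threads: 1 (-x,-y)=bottom right, 2 top right, 3 bottom left, 4 top left (top view)
bt=[blob(T,tc(p),1,2.5) for p in [(548,198),(520,86),(380,242),(350,132)]]
bs=[blob(S,sc(p),1,2.5) for p in [(385,290),(500,243),(250,207),(360,168)]]
X=tri(T,bt,S,bs); print("boss tri",X); P=onplane(T,bt,.05); print("top plane",P[:,:2]); Ps=onplane(S,bs,.05); print("side plane",Ps[:,:2])
print(fit2(H,P[:,:2]),fit2(H,Ps[:,:2]),fit2(H,X[:,:2]))
# cover: y -> up. 1 (-x,-y): x axis = y rotated -90 => right in world(-y)... up=+x ; +x_cover = image right
ct=[blob(T,tc(p),-1,2) for p in [(93,254),(203,234),(66,89),(172,69)]]
cs=[blob(S,sc(p),-1,2) for p in [(112,136),(181,188),(290,100),(349,140)]]
C=onplane(T,ct,.003); print("cover holes",ct,C[:,:2],fit2(H,C[:,:2]))
# cover outline
m=(T["g"]>140).astype(np.uint8); m[:,:236]=0;m[:,280:]=0;m[:195]=0;m[250:]=0
k=max(cv2.findContours(m,0,2)[0],key=cv2.contourArea)
r=cv2.minAreaRect(k);c=cv2.boxPoints(r);Q=onplane(T,c,.003);print("rect",r,Q[:,:2],Q.mean(0),np.linalg.norm(np.diff(Q,axis=0),axis=1))
# side outline
m=(S["g"]>140).astype(np.uint8); m[:,:250]=0;m[:,304]=0;m[:,304:]=0;m[:180]=0;m[208:]=0
k=max(cv2.findContours(m,0,2)[0],key=cv2.contourArea);hs=cv2.convexHull(k)
a=cv2.approxPolyDP(hs,2,True).reshape(-1,2);print("side hull",a.tolist(),onplane(S,a,.003)[:,:2])
print(cs); print(env.state()["time_s"])
np.save("T.npy",T["img"]);np.save("S.npy",S["img"])
E
python3 m1.py
```

```text
boss tri [[ 0.4272 -0.0074  0.0493]
 [ 0.5018  0.0108  0.0523]
 [ 0.3969  0.103   0.0496]
 [ 0.4701  0.1216  0.0513]]
top plane [[ 0.4255 -0.0067]
 [ 0.502   0.0108]
 [ 0.3952  0.1036]
 [ 0.4673  0.1228]]
side plane [[ 0.4284 -0.009 ]
 [ 0.5039  0.0147]
 [ 0.3982  0.1017]
 [ 0.4743  0.1232]]
(array([0.4475, 0.0576]), np.float64(0.2714611549971774), array([0.002 , 0.0026, 0.0003, 0.0016])) (array([0.4512, 0.0576]), np.float64(0.27335489817925573), array([0.002 , 0.0027, 0.0017, 0.0022])) (array([0.449, 0.057]), np.float64(0.26423127415072856), array([0.0015, 0.001 , 0.0003, 0.0014]))
cover holes [array([249.8207, 239.9171]), array([273.5415, 235.508 ]), array([243.5907, 203.7603]), array([267.2788, 199.5398])] [[0.3881 0.3026]
 [0.4028 0.2279]
 [0.5026 0.3252]
 [0.5168 0.25  ]] (array([0.4526, 0.2764]), np.float64(-1.378459469316523), array([0.0003, 0.0002, 0.0005, 0.0002]))
rect ((258.5039978027344, 219.77198791503906), (42.48529815673828, 30.052757263183594), 79.69515228271484) [[0.5095 0.3371]
 [0.5276 0.2432]
 [0.3951 0.2166]
 [0.3772 0.3097]] [0.4524 0.2766 0.003 ] [0.0956 0.1352 0.0948]
side hull [[300, 198], [269, 207], [257, 197], [284, 192]] [[0.5261 0.2448]
 [0.3999 0.2205]
 [0.3872 0.312 ]
 [0.4919 0.3141]]
[array([256.8714, 193.419 ]), array([270.2878, 209.4293]), array([285.5   , 191.8482]), array([298.9669, 200.    ])]
0.7
```

```bash
cat > m2.py <<'E'
from h import *
from scipy.ndimage import map_coordinates,gaussian_filter
from scipy.optimize import least_squares
np.set_printoptions(precision=4,suppress=True)
def edges(c,ctr,yaw,z,hx,hy,sides,thr=None,w=.008,chan=None):
    """edge points of a rectangle: half-level crossing of outward profiles; returns offsets (m) per side"""
    g=gaussian_filter(c["g"],.6); R=np.array([[np.cos(yaw),-np.sin(yaw)],[np.sin(yaw),np.cos(yaw)]]); out=[]
    for n,half,l in [((1,0),hx,hy),((-1,0),hx,hy),((0,1),hy,hx),((0,-1),hy,hx)]:
        n=np.array(n);tv=np.array([-n[1],n[0]]); s=np.linspace(-.8*l,.8*l,25); d=np.linspace(-w,w,81); off=[];ss=[]
        for a in s:
            p=(R@((half+d)[:,None]*n+a*tv).T).T+ctr; uv=project(c,np.c_[p,np.full(len(p),z)])
            v=map_coordinates(g,[uv[:,1],uv[:,0]],order=1)
            k=np.argmin(np.gradient(v)); lo,hi=v[-12:].mean(),v[:k+1].max() 
            j=np.where((v[:-1]>=(lo+hi)/2)&(v[1:]<(lo+hi)/2))[0]
            if len(j): off.append(d[j[-1]]);ss.append(a)
        q=np.polyfit(ss,off,1); r=off-np.polyval(q,ss); ok=abs(r)<2*np.std(r)+1e-6; q=np.polyfit(np.array(ss)[ok],np.array(off)[ok],1)
        out.append((n.tolist(),"off mm %.2f"%(1e3*q[1]),"slope %.4f"%q[0],"sd %.2f"%(1e3*np.std(r))))
    return out
if __name__=="__main__":
    T=cam("top",1);S=cam("side",1);T["g"]=np.load("T.npy").mean(2);S["g"]=np.load("S.npy").mean(2)
    for nm,c in (("T",T),("S",S)):
        print(nm); [print("  box",o) for o in edges(c,np.array([.4485,.0573]),.268,.05,.046,.066,0)]
        [print("  cov",o) for o in edges(c,np.array([.4526,.2764]),-1.3785,.003,.046,.066,0)]
    cov=lambda x,y,z:np.array([.4526+x*np.cos(-1.3785)-y*np.sin(-1.3785),.2764+x*np.sin(-1.3785)+y*np.cos(-1.3785),z])
    print("socket",onplane(T,[blob(T,project(T,[[.4485-.05*np.sin(.268),.0573+.05*np.cos(.268),.058]])[0],1,2.5)],.058))
    for nm,c in (("T",T),("S",S)):
        uv=project(c,[cov(0,y,.0285) for y in (-.03,-.02,-.01,0,.01,.02,.03)]); o=-c["R"].T@c["t"]
        res=[]
        for u in uv:
            # dark blob centroid across
            b=blob(c,u,-1,2.5,2); i=np.round(u).astype(int)
            z=c["range_z"][i[1],i[0]]; n=und(c,[u])[0]; X=c["R"].T@(np.array([n[0],n[1],1])*z-c["t"]); res.append(np.r_[u,b,c["g"][i[1],i[0]],X])
        print(np.array(res))
    from cv2 import imwrite,resize
    imwrite("pics/b.png",np.hstack([resize(T["frame"][200:245,300:356],(392,315),interpolation=4),resize(S["frame"][195:240,275:331],(392,315),interpolation=4)]))
E
python3 m2.py
```

```text
T
  box ([1, 0], 'off mm 1.76', 'slope -0.0053', 'sd 0.35')
  box ([-1, 0], 'off mm 0.79', 'slope 0.0063', 'sd 0.38')
  box ([0, 1], 'off mm 1.22', 'slope -0.0020', 'sd 0.44')
  box ([0, -1], 'off mm 0.28', 'slope -0.0044', 'sd 0.39')
  cov ([1, 0], 'off mm 1.29', 'slope -0.0013', 'sd 0.16')
  cov ([-1, 0], 'off mm 1.29', 'slope -0.0019', 'sd 0.15')
  cov ([0, 1], 'off mm 1.06', 'slope -0.0025', 'sd 1.23')
  cov ([0, -1], 'off mm 1.60', 'slope -0.0056', 'sd 0.23')
S
  box ([1, 0], 'off mm 3.23', 'slope -0.0165', 'sd 0.69')
  box ([-1, 0], 'off mm -0.39', 'slope -0.0031', 'sd 0.51')
  box ([0, 1], 'off mm 1.83', 'slope -0.0335', 'sd 1.28')
  box ([0, -1], 'off mm 2.66', 'slope -0.0259', 'sd 1.38')
  cov ([1, 0], 'off mm 0.34', 'slope -0.0095', 'sd 0.27')
  cov ([-1, 0], 'off mm -2.21', 'slope 0.0576', 'sd 2.75')
  cov ([0, 1], 'off mm 2.99', 'slope 0.0223', 'sd 2.55')
  cov ([0, -1], 'off mm -1.19', 'slope -0.0051', 'sd 0.34')
socket [[0.4359 0.1046 0.058 ]]
[[259.154  228.5364 260.7662 230.0238  59.1111   0.4231   0.2705   0.0298]
 [258.6093 225.3804 258.6292 224.7199  61.3889   0.43
[... 223 characters left out ...]
4617   0.2771   0.0381]
 [256.4412 212.7926 256.6616 212.6098  64.8889   0.472    0.2798   0.0319]
 [255.9019 209.6548 256.7861 208.0988  53.2222   0.4822   0.2824   0.0267]]
[[270.2062 193.4399 269.9089 194.6503  30.0556   0.4213   0.2653   0.0312]
 [272.6422 192.7695 272.0552 192.7224  25.3333   0.4308   0.2664   0.0316]
 [275.0639 192.1033 274.4432 191.5397  26.2222   0.4425   0.2738   0.0289]
 [277.4714 191.441  277.1238 190.759   33.3889   0.4498   0.2689   0.0322]
 [279.8648 190.7828 279.6426 190.1475  29.1667   0.4596   0.2707   0.0323]
 [282.2441 190.1286 282.1347 189.8806  29.5556   0.4688   0.2712   0.033 ]
 [284.6094 189.4783 284.4408 190.5461  34.8333   0.4802   0.2774   0.0308]]
```

View pics/b.png

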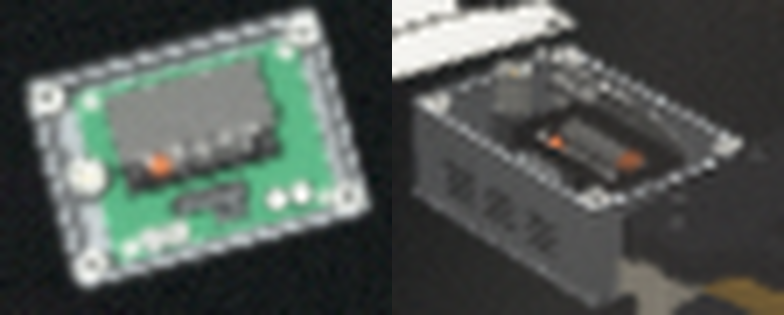

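The crop shows the lid up, hinged on the far +x side, with the four bosses and the socket clear. Measured poses:
- **Box:** (0.449, 0.0575), yaw 0.268, rim about 0.0506 by triangulation against 0.050 stated.
- **Cover:** (0.4526, 0.2764), yaw −1.376.

Next I'll press the lid along its arc.

```bash
cat >> h.py <<'E'
BC=np.array([.449,.0575]);BY=.268
CC=np.array([.4526,.2764]);CY=-1.3765
def ori(a): # tool down, tool y at world angle a
    y=np.array([np.cos(a),np.sin(a),0]);z=np.array([0,0,-1.]);return np.c_[np.cross(y,z),y,z]
def box(x,y,z): return np.r_[BC+[x*np.cos(BY)-y*np.sin(BY),x*np.sin(BY)+y*np.cos(BY)],z]
E
cat > press.py <<'E'
from h import *
np.set_printoptions(precision=4,suppress=True)
O=ori(BY-np.pi/2)
def tip(th): c=max(th,0); return box(.030-.036*np.cos(th),0,.043+.036*np.sin(th)+.0075*np.tan(c)+.011)
st=lambda:(lambda s:print(round(s["time_s"],2),s["position"],s["wrist_force"],s["q"]))(env.state())
env.move_l([.21,-.42,.25],rate=.3); st()
env.command_gripper(0.0,10)
p=tip(1.05)
env.move_to(p+[0,0,.08],O); st()
env.move_l(p+[0,0,.01],O,rate=.2); st()
for th in (1.0,.8,.6,.4,.25):
    if env.move_l(tip(th),O,rate=.08,force_limit=30): print("stopped at",th);break
st()
e=tip(0);e[2]-=.005
print(env.move_l(e,O,rate=.03,force_limit=25)); st()
E
python3 press.py
```

```text
1.56 [ 0.2107 -0.4214  0.2505] [-0.1174 -0.7737 -0.2294] [ 1.0785  0.3146 -0.0235  1.8908  0.0091  0.9335 -0.0674]
4.98 [0.4609 0.0596 0.1783] [-0.5169 -0.4736  0.7448] [ 0.0756  0.4198 -0.3486  1.9988  0.2054  0.7562 -1.6999]
5.48 [0.461  0.0603 0.1085] [-0.1336 -0.0542 -0.4429] [ 0.0293  0.5306 -0.2963  2.0742  0.276   0.5735 -1.7655]
6.84 [0.4442 0.0562 0.0648] [ 0.2602 -0.1288  0.2563] [-0.0077  0.592  -0.2417  2.1546  0.3267  0.4293 -1.8112]
True
7.29 [0.4437 0.056  0.0538] [-3.5649  0.0373 13.7932] [-0.0213  0.6121 -0.2238  2.1648  0.3403  0.3963 -1.8237]
```

```bash
cat > go2.py <<'E'
from h import *
np.set_printoptions(precision=4,suppress=True)
st=lambda:(lambda s:print(round(s["time_s"],2),s["position"],s["wrist_force"],s["q"]))(env.state())
p=env.state()["position"]
print(env.move_l(p-[0,0,.005],rate=.03,force_limit=15)); st()
env.move_l(np.r_[p[:2],.16],rate=.2)
O=ori(CY)
env.move_to(np.r_[CC,.13],O); st()
T=cam("top",3);S=cam("side",3)
env.command_gripper(.05,10); st()
i=lambda c,a,b,n:cv2.resize(c["frame"][a:a+60,b:b+75],(390,312),interpolation=4)
cv2.imwrite("pics/c.png",np.hstack([i(T,190,292,0),i(S,190,270,0)]))
E
python3 go2.py
```

```text
True
7.5 [0.4437 0.056  0.0536] [-3.692  -0.5781 21.5823] [-0.0253  0.6123 -0.2206  2.165   0.3426  0.3958 -1.8269]
9.08 [0.4527 0.2742 0.1291] [-0.3965 -0.526  -0.0907] [-0.3863  0.5741 -0.3023  1.8822  0.2488  0.7248 -2.2091]
10.32 [0.4526 0.2764 0.13  ] [0.6272 0.8811 0.0901] [-0.3873  0.5732 -0.3048  1.8806  0.2481  0.7244 -2.2096]
```

View pics/c.png

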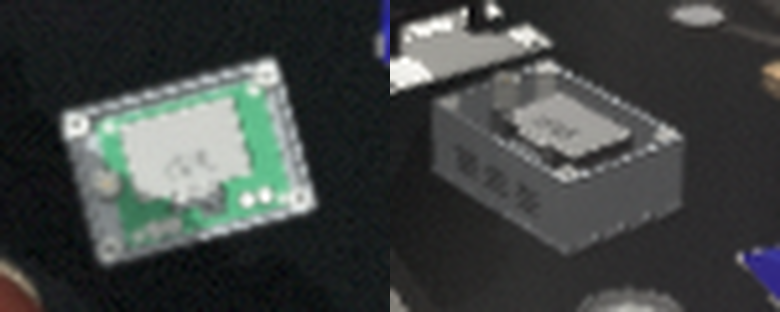

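The lid now lies flat and level in both views; its tray and thumb lip are visible at (190,185) and (570,130). I'll check the lid height by range, re-measure the box, then grasp the cover.

```bash
cat > go3.py <<'E'
from h import *
from m2 import edges
np.set_printoptions(precision=4,suppress=True)
st=lambda:(lambda s:print(round(s["time_s"],2),s["position"],s["wrist_force"],s["gripper_width"],s["finger_force"]))(env.state())
T=cam("top",4);S=cam("side",4)
th=[box(x,y,.05) for x,y in H]
for r in (2,2.5):
    bt=[blob(T,p,1,r) for p in project(T,th)];bs=[blob(S,p,1,r) for p in project(S,th)]
    X=tri(T,bt,S,bs);print("z",X[:,2],"tri",fit2(H,X[:,:2]),"top",fit2(H,onplane(T,bt,.05)[:,:2]),"side",fit2(H,onplane(S,bs,.05)[:,:2]))
for c in (T,S): [print(o) for o in edges(c,BC,BY,.05,.046,.066,0)]
for c in (T,S):
    out=[]
    for xs in (np.linspace(-.014,-.004,5),np.linspace(.012,.024,5)):
        z=[]
        for x in xs:
            for y in np.linspace(-.025,.025,11):
                u=project(c,[box(x,y,.043)])[0]; i=np.round(u).astype(int); d=c["range_z"][i[1],i[0]]
                if d: n=und(c,[i])[0]; z.append((c["R"].T@(np.array([n[0],n[1],1])*d-c["t"]))[2])
        out.append(np.median(z))
    print("lid z front, hinge",out)
O=ori(CY)
env.move_l(np.r_[CC,.0205],O,rate=.1,force_limit=15); st()
env.command_gripper(0.0,45); st()
E
python3 go3.py
```

```text
z [0.0494 0.0522 0.0504 0.0521] tri (array([0.449 , 0.0566]), np.float64(0.26262376311755165), array([0.0023, 0.0019, 0.0003, 0.0026])) top (array([0.4478, 0.0572]), np.float64(0.26957294701779505), array([0.0023, 0.0024, 0.0005, 0.0025])) side (array([0.4512, 0.0581]), np.float64(0.2659554205005346), array([0.0033, 0.0032, 0.0012, 0.0012]))
z [0.0493 0.0521 0.0498 0.0512] tri (array([0.4495, 0.0569]), np.float64(0.2636009402280251), array([0.0017, 0.001 , 0.001 , 0.0015])) top (array([0.4481, 0.0574]), np.float64(0.267648972421289), array([0.0022, 0.002 , 0.0015, 0.0021])) side (array([0.4514, 0.0576]), np.float64(0.2736365843826974), array([0.0021, 0.0023, 0.0013, 0.0012]))
([1, 0], 'off mm 1.29', 'slope -0.0053', 'sd 0.39')
([-1, 0], 'off mm 1.34', 'slope 0.0050', 'sd 0.40')
([0, 1], 'off mm 0.32', 'slope -0.0116', 'sd 0.36')
([0, -1], 'off mm 0.36', 'slope -0.0040', 'sd 0.37')
([1, 0], 'off mm 3.28', 'slope -0.0067', 'sd 0.67')
([-1, 0], 'off mm -0.06', 'slope 0.0030', 'sd 0.53')
([0, 1], 'off mm 0.23', 'slope 0.0001', 'sd 1.01')
([0, -1], 'off mm 2.85', 'slope -0.0059', 'sd 1.23')
lid z front, hinge [np.float64(0.04242534171754666), np.float64(0.04233510038105935)]
lid z front, hinge [np.float64(0.04333459811045439), np.float64(0.04367023616076002)]
11.97 [0.453  0.2767 0.0211] [-0.2816  0.0936 -0.7986] 0.050049422279219484 0.0
12.68 [0.4526 0.2764 0.0205] [-0.3616 -0.8     0.2764] 0.010588362312858783 45.000205636024475
```

```bash
sed -i 's/BY=.268/BY=.270/' h.py
cat > go4.py <<'E'
from h import *
from m2 import edges
np.set_printoptions(precision=4,suppress=True)
st=lambda:(lambda s:print(round(s["time_s"],2),s["position"],s["wrist_force"],s["torque"],s["gripper_width"],s["q"]))(env.state())
env.move_l(np.r_[CC,.15],ori(CY),rate=.12); st()
O=ori(BY)
env.move_to(np.r_[BC,.15],O); st()
env.move_l(np.r_[BC,.0825],O,rate=.06); env.hold(.5); st()
T=cam("top",4);S=cam("side",4)
i=lambda c,a,b,n:cv2.resize(c["frame"][a:a+60,b:b+75],(390,312),interpolation=4)
cv2.imwrite("pics/d.png",np.hstack([i(T,190,292,0),i(S,185,270,0)]))
for nm,c in (("T",T),("S",S)): np.savez(f"{nm}4.npz",**c)
E
python3 go4.py
```

```text
13.91 [0.4521 0.276  0.1492] [ 0.0982  0.0241 -2.478 ] [ 0.0512  0.0373 -0.0457] 0.010373495446328256 [-0.3769  0.5468 -0.3185  1.8617  0.2355  0.7717 -2.1986]
15.41 [0.4491 0.058  0.15  ] [-0.0834 -0.1674 -1.8861] [-0.0824 -0.1045 -0.0004] 0.01051982882270968 [ 0.3791  0.5434 -0.8097  2.0538  0.5631  0.7761 -0.5061]
17.18 [0.449  0.0575 0.0825] [-0.617  0.108 -2.71 ] [ 0.0343 -0.0811 -0.0321] 0.010372527550036398 [ 0.2858  0.6417 -0.6868  2.1205  0.7104  0.6211 -0.6358]
```

View pics/d.png

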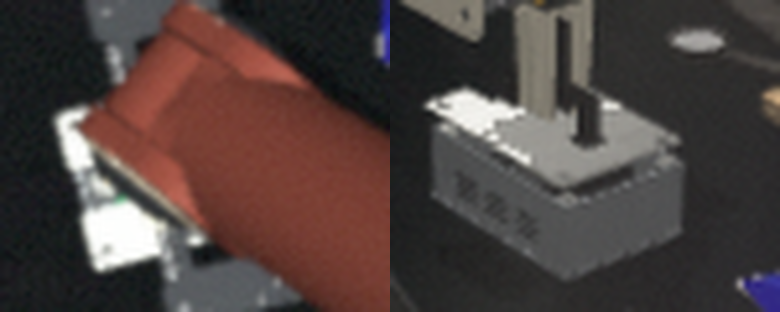

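The cover is held over the box with its slot end toward the socket. The top view is mostly blocked by the arm, with only the slot-end corners visible at (65,115) and (110,255). The side view shows a level plate with an even gap. I'll measure the visible edges and holes.

```bash
cat > m4.py <<'E'
from h import *
from scipy.ndimage import map_coordinates,gaussian_filter
import sys
np.set_printoptions(precision=4,suppress=True)
def seg(c,z,n,half,s,w=.008,sig=.5):
    g=gaussian_filter(c["g"],sig);n=np.array(n);tv=np.array([-n[1],n[0]]);d=np.linspace(-w,w,81);off=[]
    for a in s:
        q=(half+d)[:,None]*n+a*tv; uv=project(c,[box(*p,z) for p in q]); v=map_coordinates(g,[uv[:,1],uv[:,0]],order=1)
        off.append(1e3*d[np.argmin(np.gradient(v))])
    return np.array(off)
def report(T,S,zt):
    print("T +y",seg(T,zt,(0,1),.066,np.array([-.04,-.036,-.032,-.028,-.024,-.02,.02,.024,.028,.032,.036,.04])))
    print("T -x",seg(T,zt,(-1,0),.046,-np.linspace(.035,.06,6)))
    print("S -x",seg(S,zt,(-1,0),.046,np.linspace(-.06,.06,9)))
    print("S -y",seg(S,zt,(0,-1),.066,np.linspace(-.04,.04,9)))
    L=[box(x,y,zt) for x,y in H]
    for nm,c,ks in (("T",T,(2,3)),("S",S,(0,1,2))):
        for k in ks:
            u=project(c,[L[k]])[0]; b=blob(c,u,-1,2.5,4); d=onplane(c,[b],zt)[0]-L[k]
            Rb=np.array([[np.cos(BY),np.sin(BY)],[-np.sin(BY),np.cos(BY)]]); print(nm,"hole",k+1,u,"box-frame err mm",1e3*Rb@d[:2], "g",np.round(c["g"][int(round(u[1]))-2:int(round(u[1]))+3,int(round(u[0]))-2:int(round(u[0]))+3]).astype(int).tolist())
if __name__=="__main__":
    T=dict(np.load("T4.npz"));S=dict(np.load("S4.npz")); report(T,S,.065)
    out=[]
    for p in [(-.03,-.05),(.03,-.05),(-.03,.0),(-.03,.05),(.03,.05),(-.03,-.03)]:
        z=[]
        for a in np.linspace(-.006,.006,5):
            for b in np.linspace(-.006,.006,5):
                u=np.round(project(S,[box(p[0]+a,p[1]+b,.065)])[0]).astype(int);d=S["range_z"][u[1],u[0]];n=und(S,[u])[0]
                if d:z.append((S["R"].T@(np.array([*n,1])*d-S["t"]))[2])
        out.append((p,round(float(np.median(z)),4)))
    print(out)
E
python3 m4.py
```

```text
T +y [4.4 2.8 3.4 4.4 2.8 3.8 4.4 2.8 4.  4.4 2.8 3.8]
T -x [3.6 3.  4.2 3.4 2.  3.6]
S -x [ 2.4 -1.6  0.4  1.4  0.6 -1.8  1.2  0.8  3. ]
S -y [ 4.   0.8  1.2  1.   0.6 -0.4 -0.8  0.8 -1.4]
T hole 3 [312.5411 237.1448] box-frame err mm [-1.3812  3.0534] g [[254, 253, 253, 253, 253], [252, 249, 250, 253, 253], [237, 195, 222, 251, 253], [220, 195, 223, 249, 253], [234, 240, 250, 252, 250]]
T hole 4 [306.1805 213.0363] box-frame err mm [-1.0383 -9.5702] g [[137, 176, 188, 197, 160], [229, 244, 239, 219, 123], [245, 215, 157, 125, 82], [243, 191, 138, 90, 76], [240, 236, 219, 144, 90]]
S hole 1 [303.0588 218.6507] box-frame err mm [-11.0076 -11.983 ] g [[149, 146, 145, 146, 148], [142, 130, 124, 135, 145], [133, 133, 122, 124, 125], [94, 111, 119, 100, 87], [45, 56, 74, 66, 47]]
S hole 2 [322.1557 211.456 ] box-frame err mm [14.6184 -0.7133] g [[139, 118, 84, 56, 44], [143, 141, 134, 95, 75], [141, 123, 116, 124, 133], [140, 115, 97, 103, 113], [133, 119, 116, 72, 65]]
S hole 3 [280.1133 205.0899] box-frame err mm [-15.4125   3.7173] g [[70, 74, 120, 174, 216], [166, 142, 204, 226, 238], [220, 148, 140, 177, 237], [107, 203, 227, 232, 235], [38, 77, 141, 203, 232]]
[((-0.03, -0.05), 0.066), ((0.03, -0.05), 0.0648), ((-0.03, 0.0), 0.0654), ((-0.03, 0.05), 0.0647), ((0.03, 0.05), 0.1009), ((-0.03, -0.03), 0.0662)]
```

```bash
cat > go5.py <<'E'
from h import *
from scipy.ndimage import map_coordinates,gaussian_filter,grey_closing
import sys
np.set_printoptions(precision=3,suppress=True)
dx,dy,da,tz=[float(v) for v in sys.argv[1:5]]
Rb=np.array([[np.cos(BY),np.sin(BY)],[-np.sin(BY),np.cos(BY)]])
env.move_l(box(dx/1e3,dy/1e3,tz),ori(BY+da),rate=.02); env.hold(.5)
s=env.state();print(s["time_s"],s["position"],s["wrist_force"])
T=cam("top",8);S=cam("side",8); zt=tz-.0205+.003
for nm,c,ks in (("T",T,(2,3)),("S",S,(0,1,2))):
    bh=grey_closing(c["g"],(5,5))-c["g"]   # dark-spot response
    for k in ks:
        X=box(H[k,0],H[k,1],zt); p=project(c,[X])[0]; Y,XX=np.mgrid[0:400,0:640]
        for _ in range(5):
            w=bh*np.exp(-((XX-p[0])**2+(Y-p[1])**2)/(2*1.3**2)); p=np.array([(w*XX).sum(),(w*Y).sum()])/w.sum()
        print(nm,"hole",k+1,"px",p,"err box mm",1e3*Rb@(onplane(c,[p],zt)[0]-X)[:2])
def half(c,z,n,h,ss):
    g=gaussian_filter(c["g"],.5);n=np.array(n);tv=np.array([-n[1],n[0]]);d=np.linspace(-.009,.009,91);o=[]
    for a in ss:
        uv=project(c,[box(*((h+e)*n+a*tv),z) for e in d]);v=map_coordinates(g,[uv[:,1],uv[:,0]],order=1)
        lv=(v[:15].mean()+v[-8:].mean())/2; j=np.where((v[:-1]>=lv)&(v[1:]<lv))[0]; o.append(1e3*d[j[0]] if len(j) else np.nan)
    return np.array(o)
print("T +y",half(T,zt,(0,1),.066,np.r_[-np.linspace(.02,.042,8),np.linspace(.02,.042,8)]))
print("T -x",half(T,zt,(-1,0),.046,-np.linspace(.035,.062,8)))
print("S -x",half(S,zt,(-1,0),.046,np.linspace(-.06,.06,9)))
print("S -y",half(S,zt,(0,-1),.066,np.linspace(-.04,.04,9)))
cv2.imwrite(f"pics/e{int(s['time_s'])}.png",np.hstack([cv2.resize(c["img"][a:a+50,b:b+50].astype(np.uint8),(390,390),interpolation=4) for c,a,b in ((T,200,292),(S,190,278))]))
E
python3 go5.py 1.4 -2.7 0 .0810; ls pics
```

```text
18.4 [0.451 0.055 0.081] [-0.121 -0.334 -2.027]
T hole 3 px [312.573 237.468] err box mm [-0.92   0.176]
T hole 4 px [307.577 213.241] err box mm [-1.576 -3.939]
S hole 1 px [301.869 221.179] err box mm [-11.041  -8.046]
S hole 2 px [323.697 213.438] err box mm [ -3.058 -10.819]
S hole 3 px [280.667 205.773] err box mm [ 0.265 -2.56 ]
T +y [1.4 1.2 1.  1.4 1.8 2.2 2.2 1.6 1.2 1.2 1.4 1.4 1.2 1.8 2.2 2. ]
T -x [2.6 2.4 2.4 2.4 2.2 2.8 3.2 2.4]
S -x [ 0.  -0.4 -2.4 -1.2 -0.8 -1.2 -0.6 -1.6 -0.4]
S -y [ 3.2  2.4  1.4  2.2  1.   0.8 -1.4  0.4  4. ]
b.png
c.png
d.png
e18.png
side0.png
sidec.png
top0.png
topc.png
```

View pics/e18.png

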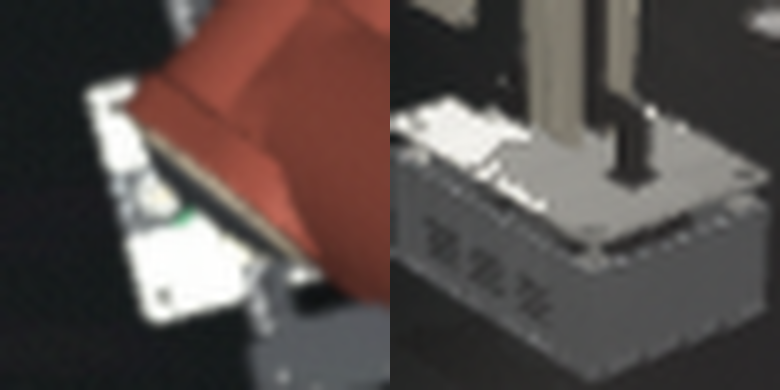

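The left half shows the slot's two white tabs with the socket between them, at about (155,195). The right half shows the plate level over the box with matching corners, plate (597,245) against box (590,268). I'll take a profile across the slot for a direct check in x.

```bash
cat > m6.py <<'E'
from h import *
from scipy.ndimage import map_coordinates,gaussian_filter
np.set_printoptions(precision=2,suppress=True,linewidth=200)
T=cam("top",8); g=gaussian_filter(T["g"],.4); zt=.0635
x=np.arange(-.05,.0301,.0005)
def prof(f,xs): uv=project(T,[f(a) for a in xs]); return map_coordinates(g,[uv[:,1],uv[:,0]],order=1)
for y in (.050,.054,.058,.062):
    v=prof(lambda a:box(a,y,zt),x); hi=np.percentile(v,90)
    lv=140; c=[(round(1e3*x[i],1),"+" if v[i+1]>v[i] else "-") for i in range(len(x)-1) if (v[i]-lv)*(v[i+1]-lv)<0]
    print(y,c, v[::4].astype(int))
print(project(T,[box(0,.05,.058)]))
u=np.round(project(T,[box(0,.05,.058)])[0]).astype(int);print(u);print(T["g"][u[1]-5:u[1]+6,u[0]-6:u[0]+6].astype(int))
T0=np.load("T.npy").mean(2);print(T0[u[1]-5:u[1]+6,u[0]-6:u[0]+6].astype(int))
E
python3 m6.py
```

```text
0.05 [(np.float64(-48.5), '+'), (np.float64(9.5), '-'), (np.float64(15.5), '+'), (np.float64(24.5), '-')] [ 85 152 231 245 251 252 252 252 252 253 253 253 253 253 253 253 251 237 212 166 164 187 217 233 237 232 218 199 180 162 139 126 133 140 145 143 142 142 132 120 103]
0.054 [(np.float64(-49.0), '+')] [ 92 159 210 238 240 241 237 241 247 252 253 253 253 253 253 253 251 243 215 176 142 165 189 214 223 227 221 216 207 188 182 194 220 233 237 240 237 233 222 212 192]
0.058 [(np.float64(-49.0), '+'), (np.float64(-10.0), '-'), (np.float64(-8.0), '+')] [ 84 163 217 230 210 193 191 214 243 250 252 253 253 253 253 253 250 239 206 166 140 138 148 167 181 190 183 173 158 151 156 196 228 248 251 252 252 251 251 251 246]
0.062 [(np.float64(-48.5), '+'), (np.float64(-9.5), '-'), (np.float64(-5.5), '+')] [ 87 150 225 234 234 223 226 236 246 246 249 250 251 251 250 248 248 235 213 173 146 130 137 151 167 163 152 154 154 157 168 196 232 240 248 249 250 250 248 246 248]
[[311.95 224.52]]
[312 225]
[[246 251 250 246 223  99  58  81 119 144 127  98]
 [206 239 223 206 186 127  59  52  79 123 147 128]

[... 321 characters left out ...]
29 128 129 141 146 155 178 220 240]
 [ 30  60 119 159 159 185 215 224 230 237 248 252]
 [ 26  56 151 223 229 243 251 252 252 252 252 253]]
[[157 126 152 190 202 188 150 138 137 131 123 134]
 [115 135 134 157 191 189 154 144 137 132 127 137]
 [123 167 131 139 180 204 165 170 147 132 135 134]
 [124 171 129 151 207 233 225 222 171 115 118 110]
 [116 167 146 169 212 223 243 241 203 112  89  82]
 [ 68 121 149 169 222 232 239 238 210 117  98 100]
 [ 51 126 173 150 187 212 233 230 191 112 115 120]
 [ 45 113 157 124 146 167 182 182 131 117 134 126]
 [ 36  84 126 126 122 122 131 133 131 135 137 131]
 [ 28  58 113 145 127 144 173 176 167 143 138 137]
 [ 26  49 124 169 127 157 199 204 190 151 139 138]]
```

```bash
python3 go5.py 2.0 -2.9 0 .0808
python3 - <<'E'
from h import *
s=env.state();print(s["time_s"],s["position"],s["gripper_width"],s["finger_force"],abs(s["dq"]).max()); print(env.job_done())
E
```

```text
20.35 [0.452 0.055 0.081] [ 0.869  0.22  -1.673]
T hole 3 px [312.509 237.353] err box mm [-0.523  0.279]
T hole 4 px [307.399 213.139] err box mm [-1.116 -3.494]
S hole 1 px [302.    221.135] err box mm [-10.331  -7.786]
S hole 2 px [323.682 213.275] err box mm [-2.126 -9.689]
S hole 3 px [278.855 207.544] err box mm [-11.38   -8.705]
T +y [1.2 1.  1.  1.4 1.8 2.2 2.  1.  1.  1.  1.2 1.4 1.  1.4 1.8 1.4]
T -x [2.  1.8 2.  2.  2.  2.  2.6 2. ]
S -x [-1.2 -0.6 -3.4 -2.4 -1.4 -1.2 -1.2 -2.2 -0.8]
S -y [ 2.8  2.8  1.6  1.8  2.   1.2 -1.4  1.6  4.2]
21.15 [0.45170829 0.05523712 0.0807958 ] 0.010418820001626722 44.999345541000366 0.0027540079094602703
the job is handed in; nothing more can be done
None
```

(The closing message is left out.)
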